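Close the sliding divider up to a tumbler and lock it

ROBOT

A 6-joint arm with a two-finger parallel gripper is mounted at the origin on the work surface. World frame = base frame: x ahead of the robot, y to its left, z up, the work surface at z = 0. Lengths are in m, angles in rad, forces in N, time in s.
With the tool pointing down it reaches from about 0.25 to 0.725 m from the base axis. Payload 4 kg.
Tool frame: the origin (TCP) lies at the very end of the fingers, on their centre line; the grasp point (between the pads) lies 19 mm behind it (arm.hold_point_z is the distance from the TCP to the grasp point, in m); z points along the fingers, y is the line along which they close (so a half turn about z gives the same grasp; the last joint's range is limited). The gripper opens to 85 mm and grips with 20 to 120 N. Pads are 22 mm wide; open, the fingers measure 114 mm over their backs; the gripper's body (76 mm by 85 mm) begins 54 mm behind the grasp point. The pads swing forward as they close: fully open they stand 13 mm farther back than shut.
Start: joints at [1.219, 0.241, 0.005, 1.335, 0, 1.571], TCP at [0.172, 0.469, 0.231] pointing down, gripper open.
Joint ranges: [-2.72, 2.72], [-1.05, 1.87], [-1.09, 1.28], [-1.99, 2.15], [-1.42, 1.44], [-3.14, 3.14]. Speed limits (rad/s): [2.79, 2.79, 3.14, 3.14, 3.14, 3.14].

INTERFACE

Orientations are given as a unit quaternion [x, y, z, w].
In Python, from station import arm gives the robot as it stands.
- The arm moves only by the tool send_rows, never from a script. Its argument "targets" is a list of rows, each an object of numbers: "tx", "ty", "tz": the shift along the tool's x, y, z in mm; "twist": the turn about the tool's z in degrees; "gripper": the opening, from 0 (shut) to 1 (fully open). A call has exactly 8 rows; each row shifts and turns the commanded pose from where the row before left it, along the tool's axes as they then stand; what a row does not reach is not made up. A row lasts 1/10 s, in which the tool goes at most 50 mm and 8.59 degrees, less where a joint would pass 70% of its speed; a pose out of reach is approached as far as the arm can. A call is refused whole if a number of a shift passes 50 or a number of a turn 8.59, either way. A call with a gripper value outside its range is refused whole. The fingers move at their own pace and stop on an object; the grip force is fixed at half the most. Time passes only in rows, so rows that do not move let the fingers close, or fill a call up. It gives the time, the measured TCP pose, the force, the opening and the grip force at its end, in the units of the state.
- arm.state(): the state, without advancing time (a new reading comes with each control period).
- arm.read_camera(name): name is "side" or "top" or "wrist"; returns the picture (420x560x3 uint8, red, green, blue); there is no depth.
- arm.get_calibration(name): a dict with "mtx" (3x3 intrinsics, pixels), "pose" (4x4, takes a point from camera to world coordinates). Camera axes: x right, y up, looking along -z (the intrinsics and any distortion apply to the point x, -y, -z); pixel columns grow to the right and rows downward; lengths in m; the calibration is good to about 2 mm. A picture is of the moment at which its call begins: read the wrist's pose just before it. get_calibration takes no time and is no camera call; for the wrist camera it gives the pose at the moment of the call.
- arm.finish_job(): hands the job in; it is judged then, once.
The state is a dict: "t": time; "joint_positions": joint angles; "joint_vel": joint speeds; "effort": joint torques, N m; "tool_pos": TCP position; "tool_rot": TCP orientation; "force": force on the tool from outside, world axes, zero at the start; "moment": the same for the moment, N m; "width": finger opening in m; "grip_force": force on a finger pad.
Only numpy, scipy, OpenCV 4.12 (cv2) and the standard library are available. Lean on these libraries where they do the work, as an engineer would, in place of code of your own. Each camera call takes 0.05 s, during which the arm holds its last target. There are 200 camera calls.

TASK

Stand the clear tumbler upright on the red coaster in the organiser, setting it down gently. Then squeeze the divider's black release lever and keep it squeezed while you slide the divider up to the tumbler, as near as its notches allow without pushing the tumbler off its coaster, and let go so that it locks there. Leave the other things on the shelf where they are.

Things in the scene. Friction and masses are not known exactly. Their poses are not given: they have to be found in the camera images.
- rack: Fixed oak organiser. Origin: mid-width, shelf level, below its ledge's front edge. x to its back (away from the robot), y left along its rail, z up. 18 mm end panels, inner faces y = +-230 mm, 100 mm high for x = -130 to 0 mm, 300 mm high for x = 0 to 105. The tumbler's bay lies between the divider and the right (-y) panel. The toothed rail lies at x = 57 to 103 mm, up to 34 mm high.
- ledge_edge (a point): Middle of the lower front edge of the organiser's top ledge, 300 mm above the shelf. The ledge reaches 76 mm back from here, is 18 mm thick, spans the whole width and carries jars up to 87 mm high. It bars the way straight down to the divider's handle: come from the robot's side, the tool leaning 25 to 50 degrees, its back towards the robot, much as the handle leans.
- divider (a joint): Place (m) of the sliding divider on its rail: 0 at the left end, grows as it slides right (organiser's -y, closing the bay), to 0.18. It starts in one of the notches from 0 to about 0.05. Notches every 16 mm: 0, 0.016, ... 0.176, with 1 mm of play. With the pawl in a notch it does not slide; with the lever squeezed it slides at 1 to 3 N.
- release (a joint): Turn (rad) of the release lever: 0 let go with the pawl fully in a notch; 0.205 squeezed home on its stop; the pawl clears the teeth above 0.175. Sprung: 2 N at the grip to start, 5 N held home; pinch with 15 to 30 N. Pawl and teeth are round: let go within 4 mm of a notch, it slips in; if it stands on a tooth it reads about 0.16.
- grip (a point): Pinch point on the divider's handle: middle of the squeezed pair, 128 mm above the shelf, 20 mm behind the ledge edge; axes as the organiser's. The pair, steel tang (fixed, -y side) and black lever (+y side), leans 35 degrees, top towards the robot, and ends 26 mm beyond this point. Bars 22 mm wide, pinched along y: 26 mm over both squeezed, 44 mm let go (only the lever moves, by 18 mm).
- divider_face (a point): Point on the bay face (right, -y side) of the white divider plate, 50 mm above the shelf, 75 mm in front of the ledge edge; axes as the organiser's, so y points away from the bay. The plate is 8 mm thick, reaches from 50 mm in front of this point to 110 mm behind it, and is 95 mm high. It slides with the divider; the handle stands 52 mm to its left.
- coaster: Red silicone coaster, a disc 90 mm across and 5 mm thick, stuck to the shelf in the organiser's bay. Origin: centre of its underside, on the shelf.
- tumbler_mid (a point): Centre of the clear acrylic tumbler, half-way up. 105 mm high, 58 mm across the foot, 64 mm across the rim, about 61 mm half-way up, wall 3 mm, about 120 g. It stands upright to the left or the right of the organiser; z points up.
- tumbler: The same tumbler; origin at the centre of its underside.
- decanter: Empty glass decanter, 100 mm across, 215 mm high, standing on the other side of the organiser from the tumbler. Origin: centre of its underside. Leave alone.
- stopper: Steel bottle stopper, 34 mm across, 55 mm high, standing in the organiser left of the divider. Origin: centre of its underside. Leave alone.
- jigger: Copper jigger, 45 mm across, 70 mm high, standing in the organiser left of the divider. Origin: centre of its underside. Leave alone.
- cork_jar: Glass jar with a cork lid, 84 mm across, 130 mm high, at the back right. Origin: centre of its underside. Leave alone.
- corkscrew: Folded corkscrew lying flat in the organiser left of the divider, pointing to its back, 143 mm long, 17 mm wide, 14 mm high. Origin: near the middle of its underside. Leave alone.
Things that resemble listed ones, but are neither listed nor needed, are in the scene too. Of the things that look like the tumbler, the smallest one is meant. Of the things that look like the coaster, the smaller one is meant.

How it is judged:
By the outcome, as a careful person would: the job done as asked, in the order asked, and still so for the second after the job is handed in, with the robot touching nothing.
It also fails if it takes over 67 s, if anything falls off the work surface, if the arm or the gripper's body presses on something with over 40 N, if the wrist force passes 120 N, or if a joint passes its speed limit or range.

## Working session

There is one attempt and no reset: what is moved stays moved. The work goes in short steps, Python scripts to look and compute and a tool call to move; the robot and the scene stay as the last step left them, time stands still between calls to the robot, and variables do not carry over. Pictures are saved under pics/ and viewed, at most 10 in all, crops included, and the job is handed in when it is done.

Besides the shell and the picture viewer there is one more tool, called after "Request:" as name(argument=value, ...), one argument or row to a line, values as JSON. send_rows: Moves the arm, as the interface text tells. Its arguments: {"type":"object","properties":{"targets":{"type":"array"}},"required":["targets"]}

```bash
ls; mkdir -p pics; cat > h.py <<'E'
import numpy as np, cv2
from station import arm
from scipy.spatial.transform import Rotation as R
def snap(n,f):
    c=arm.get_calibration(n); im=arm.read_camera(n)
    cv2.imwrite(f'pics/{f}.png',im[:,:,::-1]); np.savez(f'pics/{f}.npz',im=im,K=c['mtx'],P=c['pose']); return im
def load(f):
    d=np.load(f'pics/{f}.npz'); return d['im'],d['K'],d['P']
def ray(f,u,v):
    _,K,P=load(f); d=np.linalg.inv(K)@[u,v,1]; d=P[:3,:3]@(d*[1,-1,-1]); return P[:3,3],d/np.linalg.norm(d)
def onz(f,u,v,z):
    o,d=ray(f,u,v); return o+d*(z-o[2])/d[2]
def tri(l):
    A=0;b=0
    for f,u,v in l:
        o,d=ray(f,u,v); M=np.eye(3)-np.outer(d,d); A=A+M; b=b+M@o
    return np.linalg.solve(A,b)
def proj(f,p):
    _,K,P=load(f); q=P[:3,:3].T@(np.array(p)-P[:3,3])*[1,-1,-1]; q=K@q; return q[:2]/q[2]
E
python3 - <<'E'
from h import *
for n in('side','top','wrist'):
    snap(n,n+'0'); c=arm.get_calibration(n); print(n,c.keys(),np.round(c['mtx'],1).tolist(),np.round(c['pose'],3).tolist())
print(arm.state())
a=[load(n+'0')[0] for n in('side','top')]
cv2.imwrite('pics/both.png',cv2.resize(np.hstack(a),(800,300))[:,:,::-1])
E
```

```text
pics
side dict_keys(['mtx', 'pose']) [[542.8, 0.0, 279.6], [0.0, 542.8, 207.3], [0.0, 0.0, 1.0]] [[0.932, 0.269, -0.241, 0.217], [-0.361, 0.715, -0.599, -0.885], [0.011, 0.645, 0.764, 1.228], [0.0, 0.0, 0.0, 1.0]]
top dict_keys(['mtx', 'pose']) [[479.0, 0.0, 281.7], [0.0, 479.0, 208.1], [0.0, 0.0, 1.0]] [[0.018, 0.995, -0.094, 0.421], [-1.0, 0.017, -0.011, -0.048], [-0.009, 0.094, 0.995, 1.563], [0.0, 0.0, 0.0, 1.0]]
wrist dict_keys(['mtx', 'pose']) [[316.9, 0.0, 279.2], [0.0, 316.9, 210.6], [0.0, 0.0, 1.0]] [[0.345, -0.904, -0.254, 0.107], [0.939, 0.332, 0.095, 0.492], [-0.002, -0.271, 0.963, 0.373], [0.0, 0.0, 0.0, 1.0]]
{'t': 0.15, 'joint_positions': array([1.21903195e+00, 2.41264706e-01, 4.05289482e-03, 1.33520438e+00,
       1.75692203e-05, 1.57086521e+00]), 'joint_vel': array([-8.96810250e-05, -3.00140290e-03,  2.65131431e-03, -1.27010142e-03,
        1.59756113e-04,  1.67739591e-03]), 'effort': array([ 4.28197463e-04, -3.72635615e+01,  2.52638769e+01,  1.24215736e-02,
        2.58670354e-05,  5.24126023e-06]), 'tool_pos': array([0.17210974, 0.46894198, 0.23061242]), 'tool_rot': array([ 1.75010644e-01,  9.84566208e-01, -7.95903655e-04, -1.50340743e-04]), 'force': array([-0.63146754, -0.20075618, -0.97082289]), 'moment': array([ 0.00229111, -0.05419928,  0.02117991]), 'grip_force': 0.0, 'width': 0.08607585886163423}
```

View pics/top0.png

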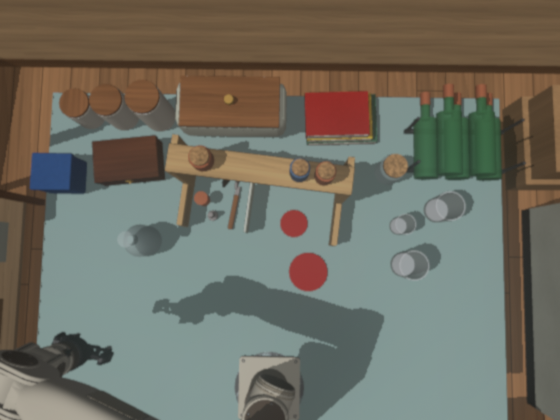

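View pics/side0.png

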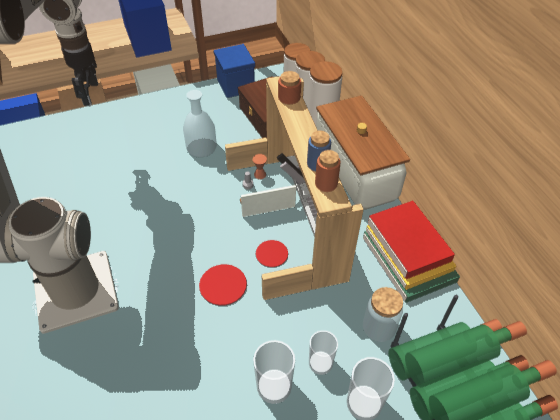

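The top view shows the organiser, with its ledge front edge running about (167,172)–(352,193). The small coaster is at (294,223) and the plate near (249,207). The smallest tumbler is at (402,225) in the top view and (322,350) in the side view. The decanter is on the left.

```bash
python3 - <<'E'
from h import *
for f in('top0','side0'):
    im=load(f)[0].astype(int); m=((im[:,:,0]>130)&(im[:,:,1]<60)&(im[:,:,2]<60)).astype(np.uint8)
    n,l,s,c=cv2.connectedComponentsWithStats(m)
    for i in range(1,n):
        if s[i,4]>150: 
            p=[onz(f,*q,.005) for q in (c[i],(s[i,0],c[i][1]),(s[i,0]+s[i,2],c[i][1]))]; print(f,s[i],c[i].round(1),p[0].round(4),np.linalg.norm(p[1]-p[2]).round(4))
a=cv2.resize(load('top0')[0][125:265,160:460],None,fx=2.6,fy=2.2,interpolation=2)
b=cv2.resize(load('side0')[0][65:385,220:420],None,fx=1,fy=1)
t=cv2.resize(load('top0')[0][130:250,155:365],(798,456),interpolation=2)  # 3.8x
cv2.imwrite('pics/t1.png',t[:,:,::-1])
s=cv2.resize(load('side0')[0][120:390,220:420],None,fx=2.2,fy=2.2,interpolation=2)
cv2.imwrite('pics/s1.png',s[:,:,::-1])
E
```

```text
top0 [ 305   92   64   43 2572] [336.7 112.6] [ 0.8902 -0.2084  0.005 ] 0.2126
side0 [ 370  201   84   71 3085] [411.4 236. ] [ 0.9133 -0.1574  0.005 ] 0.2387
```

View pics/t1.png

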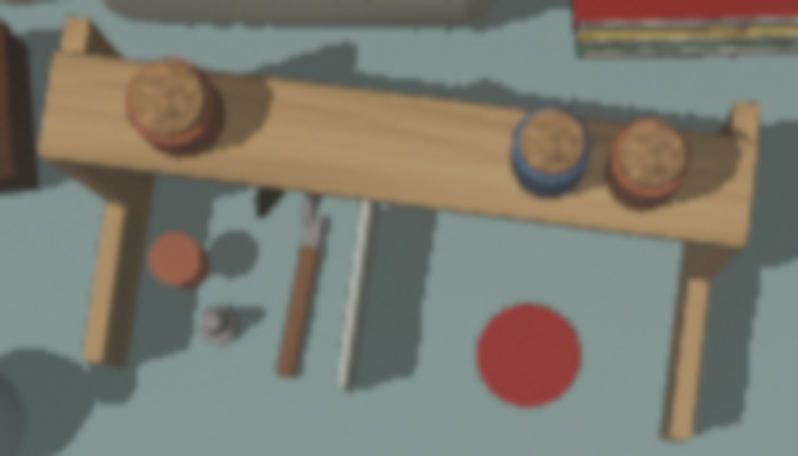

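View pics/s1.png

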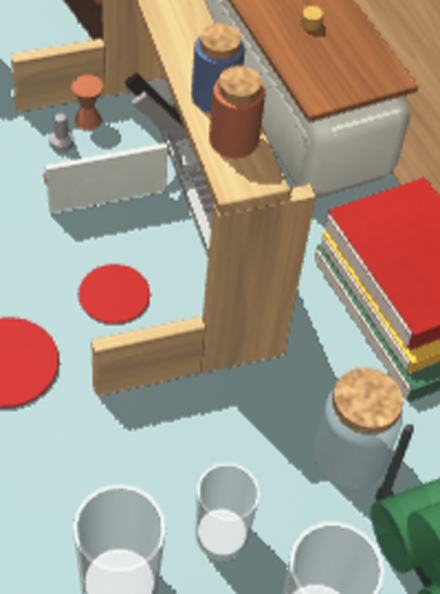

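The top crop shows the ledge edge at (40,157)–(745,246), the plate front end at (343,388), the panel fronts at (94,360) and (676,438), and the coaster at (528,354). The side crop shows the small tumbler's rim centre at (227,494) and base at (222,533), and the coaster at (114,294).

```bash
cat >> h.py <<'E'
T=lambda u,v:('top0',155+u/3.8,130+v/3.8)
S=lambda u,v:('side0',220+u/2.2,120+v/2.2)
E
python3 - <<'E'
from h import *
L=onz(*T(40,157),.318);Rr=onz(*T(745,246),.318);print('ledge',L,Rr,np.linalg.norm(L-Rr),np.degrees(np.arctan2(*(L-Rr)[[0,1]])))
# by panels
pl=onz(*T(94,360),.1);pr=onz(*T(676,438),.1);print('panels',pl,pr,np.linalg.norm(pl-pr),np.degrees(np.arctan2(*(pl-pr)[[0,1]])))
print('coaster',onz(*T(528,354),.005),onz(*S(114,294),.005))
print('plate front top',onz(*T(345,386),.095),'back', onz(*T(367,203),.095))
print('side plate front corner bay', onz(*S(47,180),.095),onz(*S(165,148),.095))
print('tumb rim side',onz(*S(227.5,494),.105),'w',np.linalg.norm(onz(*S(196,494),.105)-onz(*S(259,494),.105)),'base',onz(*S(222,535),.004))
print('top tumb',onz('top0',403,225,.1),onz('top0',398,226,.0))
y=(L-Rr)/np.linalg.norm(L-Rr);y[2]=0;x=np.array([y[1],-y[0],0]);O=(L+Rr)/2
print('rack O',O,'x',x,y,[ ((p-O)@x,(p-O)@y) for p in(pl,pr,onz(*T(528,354),.005),onz(*T(345,386),.095))])
E
```

```text
ledge [0.63089606 0.27335198 0.318     ] [ 0.57679981 -0.21506117  0.318     ] 0.49139984730400393 6.320274861960287
panels [0.50287135 0.27932576 0.1       ] [ 0.4483824  -0.18976672  0.1       ] 0.4722465462635672 6.62568286148104
coaster [ 0.51970551 -0.07175493  0.005     ] [ 0.52216413 -0.07473727  0.005     ]
plate front top [0.48563413 0.07678752 0.095     ] back [0.634899  0.0625484 0.095    ]
side plate front corner bay [0.48267134 0.05818396 0.095     ] [0.64135665 0.05632312 0.095     ]
tumb rim side [ 0.51762675 -0.41360366  0.105     ] w 0.06400858904513865 base [ 0.51953142 -0.41278311  0.004     ]
top tumb [ 0.51374091 -0.40285344  0.1       ] [ 0.51653857 -0.41083486  0.        ]
rack O [0.60384793 0.02914541 0.318     ] x [ 0.99392206 -0.11008603  0.        ] [0.11008603 0.99392206 0.        ] [(np.float64(-0.12790421879073963), np.float64(0.23754365903030375)), (np.float64(-0.13042145812691636), np.float64(-0.23469617830237194)), (np.float64(-0.07252329416692968), np.float64(-0.10954997899284699)), (np.float64(-0.12274003668729637), np.float64(0.03433885887295963))]
```

```bash
python3 - <<'E'
from h import *
im=load('top0')[0][170:300,370:490]; cv2.imwrite('pics/t2.png',cv2.resize(im,None,fx=4,fy=4,interpolation=2)[:,:,::-1])
for n,u,v in(('A big front base',119,578),('A rim',119,518),('B base',318,610),('B rim',336,560),('jar base',360,470)): print(n,onz(*S(u,v),0),onz(*S(u,v),.15))
E
```

```text
A big front base [ 0.39922301 -0.41620531  0.        ] [ 0.37696931 -0.4734248   0.15      ]
A rim [ 0.42316384 -0.3531469   0.        ] [ 0.39798493 -0.41807118  0.15      ]
B base [ 0.58048199 -0.52208508  0.        ] [ 0.53608119 -0.56636767  0.15      ]
B rim [ 0.62311848 -0.48053293  0.        ] [ 0.57350815 -0.52989256  0.15      ]
jar base [ 0.69739669 -0.39612189  0.        ] [ 0.63871069 -0.45579527  0.15      ]
```

View pics/t2.png

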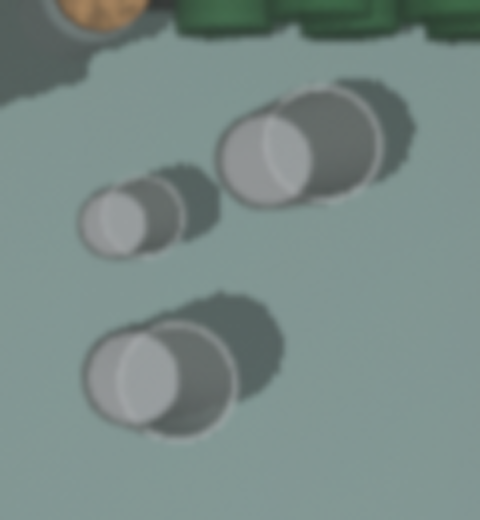

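Request:
send_rows(
  targets=[
    {"tx":0,"ty":-50,"tz":-10,"twist":-7},
    {"tx":0,"ty":-50,"tz":-10,"twist":-7},
    {"tx":0,"ty":-50,"tz":-10,"twist":0},
    {"tx":0,"ty":-50,"tz":-10,"twist":0},
    {"tx":0,"ty":-50,"tz":-10,"twist":0},
    {"tx":0,"ty":-50,"tz":-10,"twist":0},
    {"tx":0,"ty":-50,"tz":0,"twist":0},
    {"tx":0,"ty":-50,"tz":0,"twist":0},
  ],
)

```text
schema error: expected keys tx, ty, tz, twist, gripper
```

The top crop shows the small tumbler's rim at (150,215), with the big ones at (178,380) and (322,143). They leave gaps of 40 mm or more around it.

Request:
send_rows(
  targets=[
    {"tx":0,"ty":-40,"tz":-10,"twist":-7,"gripper":1},
    {"tx":-20,"ty":-40,"tz":-10,"twist":-7,"gripper":1},
    {"tx":-30,"ty":-38,"tz":-10,"twist":0,"gripper":1},
    {"tx":-30,"ty":-38,"tz":-10,"twist":0,"gripper":1},
    {"tx":-30,"ty":-38,"tz":-10,"twist":0,"gripper":1},
    {"tx":-30,"ty":-38,"tz":-10,"twist":0,"gripper":1},
    {"tx":-25,"ty":-40,"tz":0,"twist":0,"gripper":1},
    {"tx":-25,"ty":-40,"tz":0,"twist":0,"gripper":1},
  ],
)

```text
t: 0.95
tool_pos: [0.3136, 0.1377, 0.2917]
tool_rot: [0.054, 0.999, 0.0, 0.001]
force: [1.1, 0.6, 0.4]
width: 0.0858
grip_force: 0.0
```

```bash
cat > st.py <<'E'
from h import *
import sys
s=arm.state(); r=R.from_quat(s['tool_rot']).as_matrix()
print('t',s['t'].__round__(2),'p',s['tool_pos'].round(4),'x',r[:,0].round(3),'z',r[:,2].round(3),'q',s['joint_positions'].round(3),'F',s['force'].round(1),'w',round(s['width'],4),'g',round(s['grip_force'],1))
if len(sys.argv)>3:
    d=np.array([float(v) for v in sys.argv[1:4]])-s['tool_pos']; print('tool shift mm',(r.T@d*1000).round(1))
E
python3 st.py .518 -.412 .25
```

```text
t 0.95 p [0.3136 0.1377 0.2917] x [-0.994  0.107 -0.001] z [ 0.001  0.001 -1.   ] q [ 0.414 -0.097 -0.208  1.459 -0.     0.521] F [1.1 0.6 0.4] w 0.0858 g 0.0
tool shift mm [-261.9 -524.8   41.6]
```

Request:
send_rows(
  targets=[
    {"tx":-20,"ty":-45,"tz":0,"twist":0,"gripper":1},
    {"tx":-20,"ty":-45,"tz":0,"twist":0,"gripper":1},
    {"tx":-20,"ty":-45,"tz":0,"twist":0,"gripper":1},
    {"tx":-20,"ty":-45,"tz":0,"twist":0,"gripper":1},
    {"tx":-20,"ty":-45,"tz":0,"twist":0,"gripper":1},
    {"tx":-20,"ty":-45,"tz":0,"twist":0,"gripper":1},
    {"tx":-20,"ty":-45,"tz":0,"twist":0,"gripper":1},
    {"tx":-20,"ty":-45,"tz":0,"twist":0,"gripper":1},
  ],
)

```text
t: 1.75
tool_pos: [0.4335, -0.2378, 0.2911]
tool_rot: [0.054, 0.999, 0.0, -0.0]
force: [1.7, 0.9, 1.4]
width: 0.0851
grip_force: 0.0
```

Request:
send_rows(
  targets=[
    {"tx":-25,"ty":-42,"tz":10,"twist":0,"gripper":1},
    {"tx":-25,"ty":-42,"tz":10,"twist":0,"gripper":1},
    {"tx":-25,"ty":-40,"tz":5,"twist":0,"gripper":1},
    {"tx":-26,"ty":-40,"tz":5,"twist":0,"gripper":1},
    {"tx":0,"ty":0,"tz":5,"twist":0,"gripper":1},
    {"tx":0,"ty":0,"tz":5,"twist":0,"gripper":1},
    {"tx":0,"ty":0,"tz":0,"twist":0,"gripper":1},
    {"tx":0,"ty":0,"tz":0,"twist":0,"gripper":1},
  ],
)

```text
t: 2.55
tool_pos: [0.516, -0.4083, 0.2528]
tool_rot: [0.053, 0.999, -0.0, 0.001]
force: [-1.0, 0.0, 0.6]
width: 0.0851
grip_force: 0.0
```

```bash
python3 st.py .518 -.412 .25; python3 - <<'E'
from h import *
snap('wrist','w1'); print(proj('w1',[.518,-.412,.105]),proj('w1',[.518,-.412,0.004]))
E
```

```text
t 2.55 p [ 0.516  -0.4083  0.2528] x [-0.994  0.106 -0.001] z [ 0.001 -0.001 -1.   ] q [-0.669  0.57   0.553  1.553  0.    -0.563] F [-1.   0.   0.6] w 0.0851 g 0.0
tool shift mm [-2.4 -3.5  2.8]
[276.6912425  199.64055711] [277.40168948 180.3601819 ]
```

View pics/w1.png

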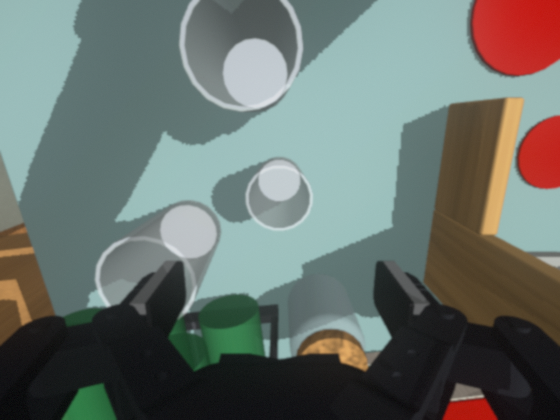

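The rim of the small tumbler is centred at (279,199), within about 2 mm of the estimate. The big glass at left has its rim at (145,280).

```bash
python3 - <<'E'
from h import *
print(onz('w1',279.5,198.5,.105),onz('w1',279.5,181,.004),'B',onz('w1',145,280,.15),onz('w1',188,230,.004),'A',onz('w1',241,47,.15),'rackR front',onz('w1',520,100,.1))
E
python3 st.py .518 -.410 .06
```

```text
[ 0.51718185 -0.40924634  0.105     ] [ 0.51908495 -0.4094773   0.004     ] B [ 0.56562886 -0.53062505  0.15      ] [ 0.57082654 -0.5353175   0.004     ] A [ 0.39461578 -0.42332502  0.15      ] rackR front [ 0.4521853  -0.18903586  0.1       ]
t 2.6 p [ 0.5162 -0.4084  0.2534] x [-0.994  0.106 -0.002] z [ 0.002 -0.001 -1.   ] q [-0.669  0.569  0.554  1.553  0.    -0.563] F [0.3 0.3 1. ] w 0.0851 g 0.0
tool shift mm [ -1.6  -1.2 193.4]
```

Request:
send_rows(
  targets=[
    {"tx":-1.5,"ty":-1.2,"tz":45,"twist":0,"gripper":1},
    {"tx":0,"ty":0,"tz":45,"twist":0,"gripper":1},
    {"tx":0,"ty":0,"tz":45,"twist":0,"gripper":1},
    {"tx":0,"ty":0,"tz":40,"twist":0,"gripper":1},
    {"tx":0,"ty":0,"tz":22,"twist":0,"gripper":1},
    {"tx":0,"ty":0,"tz":0,"twist":0,"gripper":1},
    {"tx":0,"ty":0,"tz":0,"twist":0,"gripper":0.5},
    {"tx":0,"ty":0,"tz":0,"twist":0,"gripper":0.5},
  ],
)

```text
t: 3.4
tool_pos: [0.5196, -0.4114, 0.0581]
tool_rot: [0.053, 0.999, -0.001, 0.003]
force: [2.1, 0.4, 0.3]
width: 0.0622
grip_force: 65.1
```

Request:
send_rows(
  targets=[
    {"tx":0,"ty":0,"tz":0,"twist":0,"gripper":0.4},
    {"tx":0,"ty":0,"tz":0,"twist":0,"gripper":0.4},
    {"tx":0,"ty":0,"tz":0,"twist":0,"gripper":0.4},
    {"tx":0,"ty":0,"tz":0,"twist":0,"gripper":0.4},
    {"tx":0,"ty":0,"tz":-5,"twist":0,"gripper":0.4},
    {"tx":0,"ty":0,"tz":-15,"twist":0,"gripper":0.4},
    {"tx":0,"ty":0,"tz":-30,"twist":0,"gripper":0.4},
    {"tx":0,"ty":0,"tz":-40,"twist":0,"gripper":0.4},
  ],
)

```text
t: 4.2
tool_pos: [0.5163, -0.4101, 0.1434]
tool_rot: [0.054, 0.999, 0.001, -0.002]
force: [1.1, -0.0, -1.3]
width: 0.0624
grip_force: 65.4
```

```bash
python3 st.py .519 -.073 .2
```

```text
t 4.2 p [ 0.5163 -0.4101  0.1434] x [-0.994  0.107  0.004] z [-0.004  0.003 -1.   ] q [-0.671  0.608  0.337  1.304 -0.    -0.563] F [ 1.1 -0.  -1.3] w 0.0624 g 65.4
tool shift mm [ 33.7 335.6 -55.8]
```

Request:
send_rows(
  targets=[
    {"tx":10,"ty":15,"tz":-30,"twist":0,"gripper":0.4},
    {"tx":25,"ty":30,"tz":-30,"twist":0,"gripper":0.4},
    {"tx":25,"ty":40,"tz":-25,"twist":0,"gripper":0.4},
    {"tx":15,"ty":45,"tz":-15,"twist":0,"gripper":0.4},
    {"tx":0,"ty":45,"tz":0,"twist":0,"gripper":0.4},
    {"tx":0,"ty":45,"tz":0,"twist":0,"gripper":0.4},
    {"tx":0,"ty":45,"tz":0,"twist":0,"gripper":0.4},
    {"tx":0,"ty":40,"tz":0,"twist":0,"gripper":0.4},
  ],
)

```text
t: 5.0
tool_pos: [0.477, -0.1006, 0.2438]
tool_rot: [0.054, 0.999, -0.0, 0.001]
force: [-0.2, 0.5, -0.6]
width: 0.0624
grip_force: 65.5
```

Request:
send_rows(
  targets=[
    {"tx":-10,"ty":20,"tz":0,"twist":0,"gripper":0.4},
    {"tx":-15,"ty":10,"tz":0,"twist":0,"gripper":0.4},
    {"tx":-10,"ty":0,"tz":0,"twist":0,"gripper":0.4},
    {"tx":0,"ty":0,"tz":0,"twist":0,"gripper":0.4},
    {"tx":0,"ty":0,"tz":0,"twist":0,"gripper":0.4},
    {"tx":0,"ty":0,"tz":0,"twist":0,"gripper":0.4},
    {"tx":0,"ty":0,"tz":0,"twist":0,"gripper":0.4},
    {"tx":0,"ty":0,"tz":0,"twist":0,"gripper":0.4},
  ],
)

```text
t: 5.8
tool_pos: [0.5148, -0.0767, 0.2428]
tool_rot: [0.054, 0.999, -0.0, -0.0]
force: [-0.0, 0.7, -1.4]
width: 0.0623
grip_force: 65.6
```

```bash
python3 st.py .520 -.073 .2; python3 - <<'E'
from h import *
snap('wrist','w2'); print(proj('w2',[.52,-.073,.005]))
E
```

```text
t 5.8 p [ 0.5148 -0.0767  0.2428] x [-0.994  0.108  0.   ] z [-0. -0. -1.] q [-0.148  0.277  0.083  1.377 -0.    -0.04 ] F [-0.   0.7 -1.4] w 0.0623 g 65.6
tool shift mm [-4.8  4.3 42.8]
[283.61281239 184.18630315]
```

View pics/w2.png

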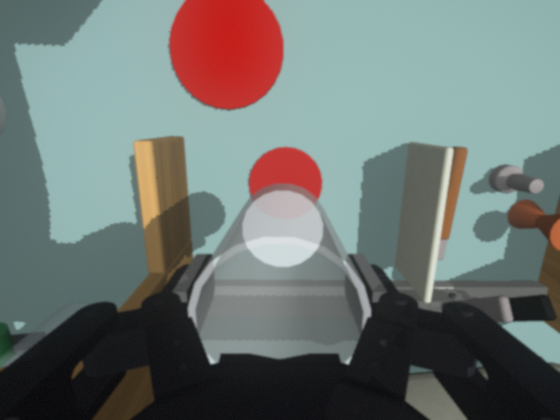

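The coaster is at u=249–322 with its centre near (285.5,184), about 2 mm off the prediction. The plate's top edge runs from (446,150) to (429,298).

Request:
send_rows(
  targets=[
    {"tx":-2,"ty":3,"tz":30,"twist":0,"gripper":0.4},
    {"tx":-2,"ty":1,"tz":40,"twist":0,"gripper":0.4},
    {"tx":-1,"ty":0,"tz":40,"twist":0,"gripper":0.4},
    {"tx":0,"ty":0,"tz":30,"twist":0,"gripper":0.4},
    {"tx":0,"ty":0,"tz":15,"twist":0,"gripper":0.4},
    {"tx":0,"ty":0,"tz":10,"twist":0,"gripper":0.4},
    {"tx":0,"ty":0,"tz":5,"twist":0,"gripper":0.4},
    {"tx":0,"ty":0,"tz":0,"twist":0,"gripper":0.4},
  ],
)

```text
t: 6.65
tool_pos: [0.5206, -0.0728, 0.0728]
tool_rot: [0.054, 0.999, 0.0, 0.0]
force: [0.3, -0.2, -0.5]
width: 0.0623
grip_force: 65.6
```

```bash
python3 st.py .520 -.072 .063; python3 - <<'E'
from h import *
L=onz(*T(40,157),.318);Rr=onz(*T(745,246),.318)
a=onz('w2',446,150,.095);b=onz('w2',429,298,.095);print('plate bay top edge',a,b,np.linalg.norm(a-b))
c=onz('w2',184,137,.1);print('right panel inner front',c,onz('w2',137,142,.1))
for an in(6.3,6.6):
    x=np.array([np.cos(np.radians(an)),-np.sin(np.radians(an)),0]);y=np.array([-x[1],x[0],0])
    O1=c+.13*x+.23*y; print(an,'O',O1,'ledge',(L+Rr)/2,[( (p-O1)@x,(p-O1)@y) for p in(a,b)])
E
```

```text
t 6.65 p [ 0.5206 -0.0728  0.0728] x [-0.994  0.107 -0.   ] z [ 0.  0. -1.] q [-0.139  0.414 -0.187  0.97   0.    -0.031] F [ 0.3 -0.2 -0.5] w 0.0623 g 65.6
tool shift mm [0.7 0.8 9.8]
plate bay top edge [0.48730944 0.07690489 0.095     ] [0.6375205  0.06441951 0.095     ] 0.15072905676945972
right panel inner front [ 0.45019184 -0.15490822  0.1       ] [ 0.44991957 -0.19698438  0.1       ]
6.3 O [0.60464565 0.05943734 0.1       ] ledge [0.60384793 0.02914541 0.318     ] [(np.float64(-0.11854440458142544), np.float64(0.004486247324576742)), (np.float64(0.03212960298182702), np.float64(0.008559575133623406))]
6.6 O [0.60576584 0.05862569 0.1       ] ledge [0.60384793 0.02914541 0.318     ] [(np.float64(-0.11977232312184985), np.float64(0.004543014128395637)), (np.float64(0.03087829124230603), np.float64(0.009405209755208772))]
```

Request:
send_rows(
  targets=[
    {"tx":1,"ty":-4,"tz":3,"twist":0,"gripper":0.4},
    {"tx":0,"ty":0,"tz":2,"twist":0,"gripper":0.4},
    {"tx":0,"ty":0,"tz":1.5,"twist":0,"gripper":0.4},
    {"tx":0,"ty":0,"tz":1,"twist":0,"gripper":0.4},
    {"tx":0,"ty":0,"tz":1,"twist":0,"gripper":0.4},
    {"tx":0,"ty":0,"tz":0.5,"twist":0,"gripper":0.4},
    {"tx":0,"ty":0,"tz":0,"twist":0,"gripper":0.4},
    {"tx":0,"ty":0,"tz":0,"twist":0,"gripper":0.4},
  ],
)

```text
t: 7.45
tool_pos: [0.5192, -0.0767, 0.0638]
tool_rot: [0.054, 0.999, -0.0, 0.0]
force: [-0.1, -0.8, -1.2]
width: 0.0624
grip_force: 65.6
```

Request:
send_rows(
  targets=[
    {"tx":0,"ty":0,"tz":0.5,"twist":0,"gripper":0.4},
    {"tx":0,"ty":0,"tz":0.3,"twist":0,"gripper":0.4},
    {"tx":0,"ty":0,"tz":0,"twist":0,"gripper":0.4},
    {"tx":0,"ty":0,"tz":0,"twist":0,"gripper":0.4},
    {"tx":0,"ty":0,"tz":0,"twist":0,"gripper":0.4},
    {"tx":0,"ty":0,"tz":0,"twist":0,"gripper":0.4},
    {"tx":0,"ty":0,"tz":0,"twist":0,"gripper":0.4},
    {"tx":0,"ty":0,"tz":0,"twist":0,"gripper":0.4},
  ],
)

```text
t: 8.25
tool_pos: [0.5193, -0.0766, 0.0631]
tool_rot: [0.054, 0.999, 0.0, 0.0]
force: [0.7, -0.2, 2.5]
width: 0.0626
grip_force: 65.6
```

Request:
send_rows(
  targets=[
    {"tx":0,"ty":0,"tz":0.4,"twist":0,"gripper":0.4},
    {"tx":0,"ty":0,"tz":0,"twist":0,"gripper":0.4},
    {"tx":0,"ty":0,"tz":0,"twist":0,"gripper":0.4},
    {"tx":0,"ty":0,"tz":0,"twist":0,"gripper":0.4},
    {"tx":0,"ty":0,"tz":0,"twist":0,"gripper":0.4},
    {"tx":0,"ty":0,"tz":0,"twist":0,"gripper":0.4},
    {"tx":0,"ty":0,"tz":0,"twist":0,"gripper":0.4},
    {"tx":0,"ty":0,"tz":0,"twist":0,"gripper":0.4},
  ],
)

```text
t: 9.05
tool_pos: [0.5194, -0.0766, 0.063]
tool_rot: [0.054, 0.999, 0.0, 0.0]
force: [-1.5, 0.6, 5.7]
width: 0.0622
grip_force: 65.8
```

Contact is confirmed, with about 6 N of force. Next I release and rise.

Request:
send_rows(
  targets=[
    {"tx":0,"ty":0,"tz":0,"twist":0,"gripper":0.8},
    {"tx":0,"ty":0,"tz":0,"twist":0,"gripper":0.9},
    {"tx":0,"ty":0,"tz":0,"twist":0,"gripper":1},
    {"tx":0,"ty":0,"tz":0,"twist":0,"gripper":1},
    {"tx":0,"ty":0,"tz":0,"twist":0,"gripper":1},
    {"tx":0,"ty":0,"tz":-10,"twist":0,"gripper":1},
    {"tx":0,"ty":0,"tz":-30,"twist":0,"gripper":1},
    {"tx":0,"ty":0,"tz":-40,"twist":0,"gripper":1},
  ],
)

```text
t: 9.85
tool_pos: [0.5174, -0.0764, 0.1421]
tool_rot: [0.054, 0.999, 0.0, -0.002]
force: [0.4, 0.1, -0.1]
width: 0.0852
grip_force: 0.0
```

Request:
send_rows(
  targets=[
    {"tx":0,"ty":0,"tz":-35,"twist":0,"gripper":1},
    {"tx":40,"ty":0,"tz":-20,"twist":0,"gripper":1},
    {"tx":45,"ty":0,"tz":0,"twist":0,"gripper":1},
    {"tx":45,"ty":0,"tz":0,"twist":0,"gripper":1},
    {"tx":30,"ty":20,"tz":0,"twist":0,"gripper":1},
    {"tx":0,"ty":20,"tz":0,"twist":0,"gripper":1},
    {"tx":0,"ty":0,"tz":0,"twist":0,"gripper":1},
    {"tx":0,"ty":0,"tz":0,"twist":0,"gripper":1},
  ],
)

```text
t: 10.65
tool_pos: [0.3649, -0.0198, 0.1983]
tool_rot: [0.053, 0.999, -0.0, 0.001]
force: [0.3, -0.6, -0.1]
width: 0.0853
grip_force: 0.0
```

```bash
python3 st.py; python3 - <<'E'
from h import *
snap('wrist','w3');snap('top','top3');snap('side','side3')
a=load('w3')[0]; b=cv2.resize(load('top3')[0][130:250,165:365],(560,336),interpolation=2)
cv2.imwrite('pics/m3.png',np.vstack([a[120:,:],b])[:600,:,::-1])
E
```

```text
t 10.65 p [ 0.3649 -0.0198  0.1983] x [-0.994  0.106 -0.002] z [ 0.002 -0.001 -1.   ] q [-0.054 -0.009 -0.37   1.208 -0.     0.052] F [ 0.3 -0.6 -0.1] w 0.0853 g 0.0
```

View pics/w3.png

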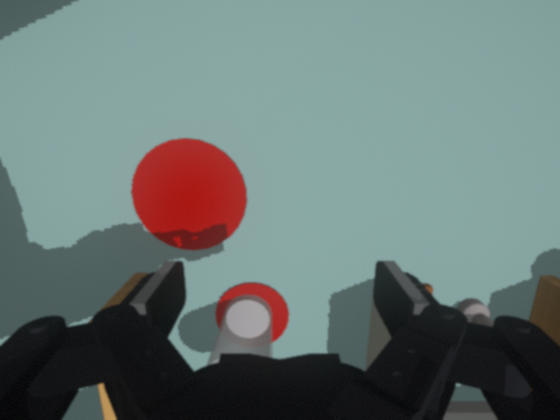

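The tumbler stands on the coaster. Its base is at (247,318) and the coaster is around (252,313). To lean the tool, I'll press against the arm's reach limit in free space, in the organiser's x-z plane, and see how the arm resolves it.

Request:
send_rows(
  targets=[
    {"tx":0,"ty":-21,"tz":-50,"twist":0,"gripper":1},
    {"tx":0,"ty":0,"tz":-50,"twist":0,"gripper":1},
    {"tx":0,"ty":0,"tz":-50,"twist":0,"gripper":1},
    {"tx":0,"ty":0,"tz":-50,"twist":0,"gripper":1},
    {"tx":0,"ty":0,"tz":-50,"twist":0,"gripper":1},
    {"tx":0,"ty":0,"tz":-50,"twist":0,"gripper":1},
    {"tx":0,"ty":0,"tz":-50,"twist":0,"gripper":1},
    {"tx":0,"ty":0,"tz":-50,"twist":0,"gripper":1},
  ],
)

```text
t: 11.6
tool_pos: [0.364, -0.0398, 0.5629]
tool_rot: [0.054, 0.998, -0.001, 0.022]
force: [-1.5, -1.2, -0.8]
width: 0.0852
grip_force: 0.0
```

```bash
python3 st.py
```

```text
t 11.6 p [ 0.364  -0.0398  0.5629] x [-0.993  0.108 -0.043] z [ 0.043 -0.005 -0.999] q [-0.109  0.072  0.694  2.15  -0.    -0.   ] F [-1.5 -1.2 -0.8] w 0.0852 g 0.0
```

Pushing at the limit (q4 = 2.15) tips the tool forward, as hoped. I'll keep going.

Request:
send_rows(
  targets=[
    {"tx":0,"ty":0,"tz":-50,"twist":0,"gripper":1},
    {"tx":0,"ty":0,"tz":-50,"twist":0,"gripper":1},
    {"tx":0,"ty":0,"tz":-50,"twist":0,"gripper":1},
    {"tx":0,"ty":0,"tz":-50,"twist":0,"gripper":1},
    {"tx":0,"ty":0,"tz":0,"twist":0,"gripper":1},
    {"tx":0,"ty":0,"tz":0,"twist":0,"gripper":1},
    {"tx":0,"ty":0,"tz":0,"twist":0,"gripper":1},
    {"tx":0,"ty":0,"tz":0,"twist":0,"gripper":1},
  ],
)

```text
t: 12.4
tool_pos: [0.3435, -0.0369, 0.608]
tool_rot: [0.053, 0.995, -0.005, 0.086]
force: [-0.1, -0.0, -0.3]
width: 0.0852
grip_force: 0.0
```

```bash
python3 st.py
```

```text
t 12.4 p [ 0.3435 -0.0369  0.608 ] x [-0.979  0.106 -0.172] z [ 0.171 -0.018 -0.985] q [-0.107 -0.01   0.741  2.149 -0.     0.   ] F [-0.1 -0.  -0.3] w 0.0852 g 0.0
```

Request:
send_rows(
  targets=[
    {"tx":-10,"ty":0,"tz":-48,"twist":0,"gripper":1},
    {"tx":-10,"ty":0,"tz":-48,"twist":0,"gripper":1},
    {"tx":-10,"ty":0,"tz":-48,"twist":0,"gripper":1},
    {"tx":-10,"ty":0,"tz":-48,"twist":0,"gripper":1},
    {"tx":-10,"ty":0,"tz":-48,"twist":0,"gripper":1},
    {"tx":-10,"ty":0,"tz":-48,"twist":0,"gripper":1},
    {"tx":-10,"ty":0,"tz":-48,"twist":0,"gripper":1},
    {"tx":-10,"ty":0,"tz":-48,"twist":0,"gripper":1},
  ],
)

```text
t: 13.2
tool_pos: [0.3239, -0.0349, 0.7122]
tool_rot: [0.052, 0.972, -0.012, 0.23]
force: [0.4, -0.1, 0.4]
width: 0.0859
grip_force: 0.0
```

```bash
python3 st.py
```

```text
t 13.2 p [ 0.3239 -0.0349  0.7122] x [-0.889  0.096 -0.449] z [ 0.446 -0.048 -0.894] q [-0.107 -0.093  0.95   2.149  0.     0.   ] F [ 0.4 -0.1  0.4] w 0.0859 g 0.0
```

Request:
send_rows(
  targets=[
    {"tx":-15,"ty":0,"tz":-46,"twist":0,"gripper":1},
    {"tx":-15,"ty":0,"tz":-46,"twist":0,"gripper":1},
    {"tx":-15,"ty":0,"tz":-46,"twist":0,"gripper":1},
    {"tx":-15,"ty":0,"tz":-46,"twist":0,"gripper":1},
    {"tx":0,"ty":0,"tz":0,"twist":0,"gripper":1},
    {"tx":0,"ty":0,"tz":0,"twist":0,"gripper":1},
    {"tx":0,"ty":0,"tz":0,"twist":0,"gripper":1},
    {"tx":0,"ty":0,"tz":0,"twist":0,"gripper":1},
  ],
)

```text
t: 14.0
tool_pos: [0.3055, -0.0329, 0.7608]
tool_rot: [0.051, 0.954, -0.016, 0.296]
force: [-0.3, -0.6, -0.5]
width: 0.0854
grip_force: 0.0
```

```bash
python3 st.py .5 .12 .30
```

```text
t 14.0 p [ 0.3055 -0.0329  0.7608] x [-0.82   0.088 -0.566] z [ 0.562 -0.061 -0.825] q [-0.107 -0.13   1.05   2.149  0.     0.   ] F [-0.3 -0.6 -0.5] w 0.0854 g 0.0
tool shift mm [114.8 172.8 480.1]
```

Request:
send_rows(
  targets=[
    {"tx":15,"ty":0,"tz":40,"twist":0,"gripper":1},
    {"tx":15,"ty":15,"tz":42,"twist":0,"gripper":1},
    {"tx":15,"ty":20,"tz":42,"twist":0,"gripper":1},
    {"tx":15,"ty":20,"tz":42,"twist":0,"gripper":1},
    {"tx":12,"ty":20,"tz":42,"twist":0,"gripper":1},
    {"tx":10,"ty":20,"tz":42,"twist":0,"gripper":1},
    {"tx":10,"ty":20,"tz":42,"twist":0,"gripper":1},
    {"tx":5,"ty":20,"tz":42,"twist":0,"gripper":1},
  ],
)

```text
t: 14.8
tool_pos: [0.4253, 0.0899, 0.4431]
tool_rot: [0.051, 0.954, -0.016, 0.296]
force: [1.1, 0.6, 0.1]
width: 0.0854
grip_force: 0.0
```

```bash
python3 st.py .515 .126 .301
```

```text
t 14.8 p [0.4253 0.0899 0.4431] x [-0.82   0.087 -0.566] z [ 0.563 -0.061 -0.824] q [ 0.403 -0.331 -0.164  1.198 -0.28   0.431] F [1.1 0.6 0.1] w 0.0854 g 0.0
tool shift mm [ 10.   45.5 165.4]
```

Request:
send_rows(
  targets=[
    {"tx":5,"ty":15,"tz":42,"twist":0,"gripper":1},
    {"tx":5,"ty":15,"tz":42,"twist":0,"gripper":1},
    {"tx":0,"ty":15,"tz":41,"twist":0,"gripper":1},
    {"tx":0,"ty":0,"tz":0,"twist":0,"gripper":1},
    {"tx":0,"ty":0,"tz":0,"twist":0,"gripper":1},
    {"tx":0,"ty":0,"tz":0,"twist":0,"gripper":1},
    {"tx":0,"ty":0,"tz":0,"twist":0,"gripper":1},
    {"tx":0,"ty":0,"tz":0,"twist":0,"gripper":1},
  ],
)

```text
t: 15.6
tool_pos: [0.493, 0.127, 0.3396]
tool_rot: [0.052, 0.953, -0.015, 0.298]
force: [0.5, -0.2, 0.3]
width: 0.0854
grip_force: 0.0
```

```bash
python3 st.py .633 .113 .128; python3 - <<'E'
from h import *
snap('wrist','w4'); print(proj('w4',[.633,.113,.128]),proj('w4',[.488,.0765,.095]))
E
```

```text
t 15.6 p [0.493  0.127  0.3396] x [-0.817  0.089 -0.57 ] z [ 0.567 -0.06  -0.822] q [ 0.425 -0.18  -0.328  0.883 -0.292  0.452] F [ 0.5 -0.2  0.3] w 0.0854 g 0.0
tool shift mm [  5.    0.7 254. ]
[280.69468742 173.79170158] [228.35059268  47.18038414]
```

View pics/w4.png

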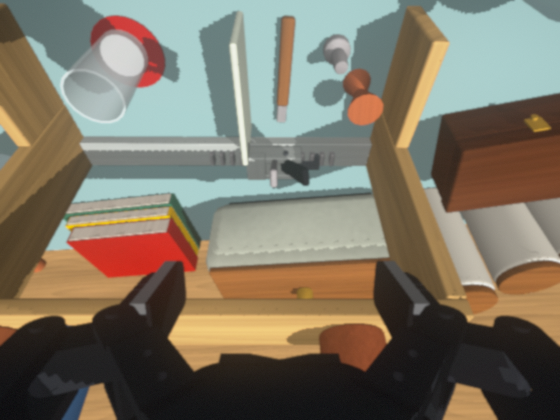

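The tumbler stands on the coaster. The tang tip is at about (273,180), the lever tip at about (298,175), and the plate's top edge runs from (238,15) to (243,163). I'll get the edges from intensity profiles.

```bash
python3 - <<'E'
from h import *
im=load('w4')[0]; g=im.mean(2).astype(int)
for v in range(158,192,3): print(v,' '.join(f'{a:3d}' for a in g[v,262:316]))
for v in (30,60,90,120,140,150): print(v,' '.join(f'{a:3d}' for a in g[v,228:256]))
th=np.radians(6.3);x=np.array([np.cos(th),-np.sin(th),0]);y=np.array([-x[1],x[0],0]);O=np.array([.604,.0295,0])
def W(a,b,c): return O+a*x+b*y+[0,0,c]
for yy in(.073,.086,.099):
  print(yy,[proj('w4',W(.02-t*.574,yy,.128+t*.819)).round(1).tolist() for t in(-.02,0,.026)])
# panels check: inner top front corners
print('panel tips',proj('w4',W(-.13,.23,.1)),proj('w4',W(-.13,.248,.1)),'ledge',proj('w4',W(0,.248,.3)),'coaster',proj('w4',[.52,-.072,.005]))
E
```

```text
158 136 134 128 128 134 138 140 140 139 139 136 134 134 135 135 138 138 140 139 139 139 136 135 136 138 145 157 167 174 176 171 165 157 145 136 135 135 134 126 117 106 104 107 115 120 119 115 105 105 108 105  95  80  72
161 124 122 119 118 121 124 125 124 120 112  98  89  85  89  95 110 121 125 126 125 124 114  97  78  65  60  60  66  73  80  87  96 106 114 121 123 124 121 116 102  87  80  82  86  87  86  84  82  81  82  80  74  71  69
164 122 120 116 113 115 118 119 117 111  99  89  85  85  85  94 107 114 112  98  78  67  60  57  54  52  54  53  52  52  53  54  55  56  56  59  62  65  67  68  68  67  69  70  70  69  69  71  69  69  71  68  69  70  70
167 122 120 116 113 115 120 121 117 107  94  88  86  85  87  97 111 119 119 104  80  59  54  53  53  54  52  55  52  53  53  54  53  52  52  53  54  54  53  53  53  54  55  56  60  63  66  69  70  70  72  71  71  70  70
170 123 121 117 112 115 119 120 119 123 137 150 155 154 147 134 122 122 121 114  96  76  62  57  54  54  53  53  53  54  54  53  53  52  53  52  54  54  54  53  53  55  57  59  60  60  66  79  96 103 104 103 104 104 104

[... 1834 characters left out ...]
52 151 150 149 153 166 182 193 196 197 197 196 196
120 120 119 120 120 119 119 120 121 131 162 204 228 236 237 230 209 171 155 152 151 150 152 161 179 193 196 197 196
140 145 143 139 131 128 128 125 126 126 127 135 161 199 226 236 238 229 207 171 152 149 145 138 134 136 137 136 130
150 161 170 180 184 175 163 154 147 134 127 125 131 153 192 223 235 237 229 203 154 119 112 120 121 122 122 123 124
0.073 [[270.6, 171.6], [270.2, 174.0], [269.7, 177.4]]
0.086 [[280.5, 171.6], [280.6, 174.0], [280.7, 177.4]]
0.099 [[290.3, 171.6], [290.9, 174.0], [291.7, 177.4]]
panel tips [432.25028908  39.41746751] [451.1075572   39.44269058] ledge [467.9766133  295.57663242] coaster [127.61045601  54.72550936]
```

The profiles put the pair within 1–2 mm of the prediction. The tang's outer edge is at u≈270 and the tip face at v≈169–188. I'll go straight in along the tool axis.

Request:
send_rows(
  targets=[
    {"tx":3,"ty":0.5,"tz":45,"twist":0,"gripper":1},
    {"tx":2,"ty":0,"tz":45,"twist":0,"gripper":1},
    {"tx":0,"ty":0,"tz":45,"twist":0,"gripper":1},
    {"tx":0,"ty":0,"tz":40,"twist":0,"gripper":1},
    {"tx":0,"ty":0,"tz":30,"twist":0,"gripper":1},
    {"tx":0,"ty":0,"tz":15,"twist":0,"gripper":1},
    {"tx":0,"ty":0,"tz":0,"twist":0,"gripper":1},
    {"tx":0,"ty":0,"tz":0,"twist":0,"gripper":1},
  ],
)

```text
t: 16.45
tool_pos: [0.6131, 0.1146, 0.1544]
tool_rot: [0.051, 0.953, -0.016, 0.297]
force: [0.5, 0.8, 0.5]
width: 0.0852
grip_force: 0.0
```

```bash
python3 st.py .6438 .1117 .1124; python3 - <<'E'
from h import *
snap('wrist','w5'); g=load('w5')[0].mean(2).astype(int)
G=[.633,.113,.128]
th=np.radians(6.3);x=np.array([np.cos(th),-np.sin(th),0]);y=np.array([-x[1],x[0],0]);O=np.array([.604,.0295,0])
W=lambda a,b,c:O+a*x+b*y+np.array([0,0,c])
tip=lambda yy:proj('w5',W(.02-.026*.574,yy,.128+.026*.819)).round(1)
print(tip(.073),tip(.086),tip(.099))
for v in range(180,300,8): print(v,' '.join(f'{a:3d}' for a in g[v,220:370:3]))
E
```

```text
t 16.45 p [0.6131 0.1146 0.1544] x [-0.818  0.089 -0.568] z [ 0.565 -0.061 -0.823] q [ 0.293  0.192 -0.474  0.339 -0.223  0.335] F [0.5 0.8 0.5] w 0.0852 g 0.0
tool shift mm [-1.5  0.4 52. ]
[256.7 262.5] [281.8 262.5] [307.  262.5]
180  94 115 122 123 123 123 122 122 122 122 123 123 122 124 124 123 123 124 124 126 125 126 119 106 119 144 148 147 142 126 125 124 113 111 118 120 121 112 112 112 118 119 118 110 111 114 119 119 115 110
188  99 120 121 121 122 122 122 121 120 120 120 112 122 122 122 122 121 122 121 123 122 122  96  86 101 135 143 144 135 121 121 122 117 114 107 118 115  89 116 115  75  71  70  91 120 113 114 113  87  97
196 162 215 211 174 148 140 139 138 140 140 137 121 140 142 142 140 141 138 142 140 141 141 140 140 137 186 212 192 158 143 141 141 138  94  99 102  96  86  93  80  60  66  66  94 106 108 119 111  91 109
204 117 123 123 124 123 122 120 121 122 122 120 108 117 121 119  90  80  77  81 120 117  59  52  46  47  46  47  44  56  69  70  71  67  62  64  65  64  64  64  65  63  66  66  97 112 114 115 115 112 113
212 118 120 124 123 123 121 120 119 122 121 121 113
[... 1492 characters left out ...]
 165 165 164 164 164 163 163 145  59  52  55  60  59  59 135 165 165 166 166 164 166 166
276 152 152 153 154 153 152 152 154 156 158 158 160 157 148 181 191 199 184 159 163 164 167 167 167 165 165 165 165 167 168 167 168 168 169 170 169 167 156 111 105 123 156 170 169 166 167 166 167 166 169
284 155 156 156 157 157 158 160 162 163 162 163 164 164 165 165 166 166 166 165 167 167 169 169 168 169 169 170 170 172 171 171 171 172 172 174 172 172 170 169 169 169 169 170 170 170 170 170 170 170 170
292 161 161 162 162 164 166 166 167 167 166 168 169 169 169 169 170 172 172 170 168 170 173 175 175 175 174 174 174 174 174 174 174 173 173 174 176 175 174 173 173 172 171 170 171 171 171 170 168 169 169
```

The tang and lever tips lie within a millimetre of plan. Next I advance the remaining 52 mm and start closing.

Request:
send_rows(
  targets=[
    {"tx":-1,"ty":1,"tz":20,"twist":0,"gripper":1},
    {"tx":0,"ty":0,"tz":18,"twist":0,"gripper":1},
    {"tx":0,"ty":0,"tz":10,"twist":0,"gripper":1},
    {"tx":0,"ty":0,"tz":4,"twist":0,"gripper":1},
    {"tx":0,"ty":0,"tz":0,"twist":0,"gripper":0.8},
    {"tx":0,"ty":0,"tz":0,"twist":0,"gripper":0.7},
    {"tx":0,"ty":0,"tz":0,"twist":0,"gripper":0.6},
    {"tx":0,"ty":0,"tz":0,"twist":0,"gripper":0.55},
  ],
)

```text
t: 17.3
tool_pos: [0.6438, 0.1132, 0.1128]
tool_rot: [0.051, 0.953, -0.015, 0.298]
force: [-1.6, 2.2, 1.6]
width: 0.047
grip_force: 1.2
```

```bash
python3 st.py .6438 .1117 .1124
```

```text
t 17.3 p [0.6438 0.1132 0.1128] x [-0.817  0.088 -0.569] z [ 0.566 -0.059 -0.822] q [ 0.271  0.301 -0.461  0.237 -0.21   0.316] F [-1.6  2.2  1.6] w 0.047 g 1.2
tool shift mm [ 0.1 -1.5  0.4]
```

Request:
send_rows(
  targets=[
    {"tx":0,"ty":-0.7,"tz":0,"twist":0,"gripper":0.5},
    {"tx":0,"ty":0,"tz":0,"twist":0,"gripper":0.45},
    {"tx":0,"ty":0,"tz":0,"twist":0,"gripper":0.4},
    {"tx":0,"ty":0,"tz":0,"twist":0,"gripper":0.36},
    {"tx":0,"ty":0,"tz":0,"twist":0,"gripper":0.33},
    {"tx":0,"ty":0,"tz":0,"twist":0,"gripper":0.31},
    {"tx":0,"ty":0,"tz":0,"twist":0,"gripper":0.3},
    {"tx":0,"ty":0,"tz":0,"twist":0,"gripper":0.3},
  ],
)

```text
t: 18.1
tool_pos: [0.6432, 0.1108, 0.112]
tool_rot: [0.052, 0.953, -0.017, 0.297]
force: [-3.8, 0.5, 6.0]
width: 0.0261
grip_force: 6.7
```

Request:
send_rows(
  targets=[
    {"tx":0,"ty":0,"tz":0,"twist":0,"gripper":0.29},
    {"tx":0,"ty":0,"tz":0,"twist":0,"gripper":0.29},
    {"tx":0,"ty":0,"tz":0,"twist":0,"gripper":0.28},
    {"tx":0,"ty":0,"tz":0,"twist":0,"gripper":0.28},
    {"tx":0,"ty":0,"tz":0,"twist":0,"gripper":0.28},
    {"tx":0,"ty":0,"tz":0,"twist":0,"gripper":0.28},
    {"tx":0,"ty":0,"tz":0,"twist":0,"gripper":0.28},
    {"tx":0,"ty":0,"tz":0,"twist":0,"gripper":0.28},
  ],
)

```text
t: 18.9
tool_pos: [0.6432, 0.1112, 0.1121]
tool_rot: [0.052, 0.953, -0.016, 0.297]
force: [-4.4, -0.6, 6.2]
width: 0.0245
grip_force: 26.3
```

```bash
python3 st.py;python3 - <<'E'
from h import *
# gap measure from w4: plate top edge bay side, tumbler rim
th=np.radians(6.3);x=np.array([np.cos(th),-np.sin(th),0]);y=np.array([-x[1],x[0],0]);O=np.array([.604,.0295,0])
for n,p in (('plate a',onz('w4',235,90,.095)),('plate b',onz('w4',238.5,130,.095)),('plate left a',onz('w4',242,90,.095)),('rim L',onz('w4',63.5,93,.105)),('rim R',onz('w4',130,93,.105)),('foot',onz('w4',122,53,.007)),('rim c',onz('w4',95.5,87,.105)),('tcp',arm.state()['tool_pos'])): print(n,p.round(4),((p-O)@x).round(4),((p-O)@y).round(4))
E
```

```text
t 18.9 p [0.6432 0.1112 0.1121] x [-0.818  0.089 -0.568] z [ 0.565 -0.061 -0.823] q [ 0.269  0.3   -0.463  0.237 -0.211  0.315] F [-4.4 -0.6  6.2] w 0.0245 g 26.3
plate a [0.5333 0.0733 0.095 ] -0.0751 0.0357
plate b [0.5855 0.0662 0.095 ] -0.0224 0.0344
plate left a [0.5341 0.0809 0.095 ] -0.0751 0.0434
rim L [ 0.5113 -0.1077  0.105 ] -0.0771 -0.1466
rim R [ 0.519 -0.037  0.105] -0.0772 -0.0755
foot [ 0.5164 -0.077   0.007 ] -0.0754 -0.1155
rim c [ 0.5085 -0.0699  0.105 ] -0.084 -0.1093
tcp [0.6432 0.1112 0.1121] 0.03 0.0855
```

Squeezed home at 26 N. The gap is about 117 mm, so seven notches (112 mm) leave about 5 mm. Now I slide.

Request:
send_rows(
  targets=[
    {"tx":0,"ty":-4,"tz":0,"twist":0,"gripper":0.28},
    {"tx":0,"ty":-8,"tz":0,"twist":0,"gripper":0.28},
    {"tx":0,"ty":-8,"tz":0,"twist":0,"gripper":0.28},
    {"tx":0,"ty":-8,"tz":0,"twist":0,"gripper":0.28},
    {"tx":0,"ty":-8,"tz":0,"twist":0,"gripper":0.28},
    {"tx":0,"ty":-8,"tz":0,"twist":0,"gripper":0.28},
    {"tx":0,"ty":-8,"tz":0,"twist":0,"gripper":0.28},
    {"tx":0,"ty":-8,"tz":0,"twist":0,"gripper":0.28},
  ],
)

```text
t: 19.7
tool_pos: [0.6364, 0.052, 0.1121]
tool_rot: [0.051, 0.953, -0.015, 0.297]
force: [-6.5, 2.9, 5.7]
width: 0.0242
grip_force: 25.3
```

```bash
python3 st.py; python3 - <<'E'
from h import *
print(np.linalg.norm(arm.state()['tool_pos']-[.6432,.1112,.1121]))
E
```

```text
t 19.7 p [0.6364 0.052  0.1121] x [-0.818  0.089 -0.568] z [ 0.565 -0.06  -0.823] q [ 0.15   0.268 -0.514  0.2   -0.144  0.214] F [-6.5  2.9  5.7] w 0.0242 g 25.3
0.05961084902485981
```

Request:
send_rows(
  targets=[
    {"tx":0,"ty":-8,"tz":0,"twist":0,"gripper":0.28},
    {"tx":0,"ty":-8,"tz":0,"twist":0,"gripper":0.28},
    {"tx":0,"ty":-8,"tz":0,"twist":0,"gripper":0.28},
    {"tx":0,"ty":-7,"tz":0,"twist":0,"gripper":0.28},
    {"tx":0,"ty":-5,"tz":0,"twist":0,"gripper":0.28},
    {"tx":0,"ty":0,"tz":0,"twist":0,"gripper":0.28},
    {"tx":0,"ty":0,"tz":0,"twist":0,"gripper":0.28},
    {"tx":0,"ty":0,"tz":0,"twist":0,"gripper":0.28},
  ],
)

```text
t: 20.5
tool_pos: [0.6323, 0.0156, 0.1121]
tool_rot: [0.052, 0.953, -0.016, 0.297]
force: [-8.1, 0.2, 9.8]
width: 0.0243
grip_force: 27.0
```

```bash
python3 st.py; python3 - <<'E'
from h import *
print(np.linalg.norm(arm.state()['tool_pos']-[.6432,.1112,.1121]))
snap('wrist','w6');snap('top','top6')
a=load('w6')[0][60:330]; b=cv2.resize(load('top6')[0][165:245,240:340],(400,320),interpolation=2)
c=np.zeros((600,560,3),np.uint8); c[:270]=a; c[275:595,:400]=b; cv2.imwrite('pics/m6.png',c[:,:,::-1])
E
```

```text
t 20.5 p [0.6323 0.0156 0.1121] x [-0.818  0.089 -0.568] z [ 0.564 -0.062 -0.823] q [ 0.074  0.254 -0.536  0.185 -0.103  0.151] F [-8.1  0.2  9.8] w 0.0243 g 27.0
0.09617756427324006
```

View pics/m6.png

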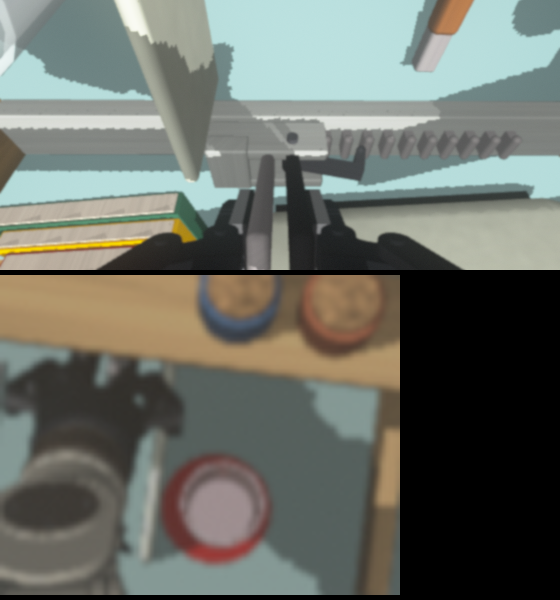

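The divider has moved 96 mm, held squeezed. In the top crop the plate's bay edge is at about (157,500) and the tumbler rim's left edge at about (178,500). I'll check the remaining gap.

```bash
python3 - <<'E'
from h import *
im=load('top6')[0]
for v in (219,222,225): print(v,im[v,272:312].mean(1).astype(int).tolist(), (im[v,272:312,0].astype(int)-im[v,272:312,1]).tolist())
th=np.radians(6.3);x=np.array([np.cos(th),-np.sin(th),0]);y=np.array([-x[1],x[0],0]);O=np.array([.604,.0295,0])
f=lambda u,v,z:((onz('top6',u,v,z)-O)@y).round(4)
print('plate',f(240+158/4,165+225/4,.095),'rim',f(240+178/4,165+225/4,.105),f(240+268/4,165+225/4,.105))
E
```

```text
219 [127, 142, 144, 142, 145, 162, 157, 117, 82, 70, 65, 64, 73, 92, 101, 98, 112, 134, 145, 147, 147, 148, 147, 147, 148, 148, 147, 147, 142, 129, 110, 102, 109, 105, 89, 87, 90, 91, 91, 91] [-16, -20, -20, -20, -12, -4, -2, 0, 10, 32, 45, 46, 42, 31, 20, 14, 14, 15, 15, 15, 15, 15, 15, 16, 15, 15, 15, 16, 15, 14, 13, 13, 16, 24, 22, 3, -8, -11, -10, -10]
222 [133, 143, 145, 147, 157, 163, 138, 104, 78, 67, 64, 66, 86, 114, 111, 124, 142, 147, 147, 148, 147, 148, 148, 147, 147, 147, 147, 147, 148, 146, 136, 112, 106, 119, 99, 81, 86, 90, 91, 91] [-16, -20, -20, -17, -9, -3, -2, 1, 22, 41, 45, 46, 34, 22, 16, 14, 15, 15, 15, 15, 15, 15, 15, 16, 15, 16, 16, 15, 16, 15, 15, 14, 14, 17, 25, 18, -2, -10, -11, -11]
225 [142, 144, 142, 142, 163, 161, 124, 92, 75, 67, 65, 65, 70, 90, 115, 133, 143, 147, 148, 148, 147, 147, 148, 147, 148, 147, 147, 147, 147, 146, 135, 114, 109, 103, 85, 81, 87, 91, 91, 91] [-20, -21, -19, -14, -5, -2, -2, 0, 19, 40, 46, 46, 43, 34, 20, 16, 14, 15, 14, 15, 15, 15, 15, 15, 15, 15, 15, 15, 15, 15, 14, 14, 17, 26, 30, 14, -4, -9, -11, -11]
plate -0.0645 rim -0.0798 -0.1478
```

The remaining gap is about 17–20 mm, so one more notch (16 mm) fits.

Request:
send_rows(
  targets=[
    {"tx":0,"ty":-2,"tz":0,"twist":0,"gripper":0.28},
    {"tx":0,"ty":-3,"tz":0,"twist":0,"gripper":0.28},
    {"tx":0,"ty":-3,"tz":0,"twist":0,"gripper":0.28},
    {"tx":0,"ty":-3,"tz":0,"twist":0,"gripper":0.28},
    {"tx":0,"ty":-3,"tz":0,"twist":0,"gripper":0.28},
    {"tx":0,"ty":-2,"tz":0,"twist":0,"gripper":0.28},
    {"tx":0,"ty":0,"tz":0,"twist":0,"gripper":0.28},
    {"tx":0,"ty":0,"tz":0,"twist":0,"gripper":0.28},
  ],
)

```text
t: 21.4
tool_pos: [0.6305, -0.0003, 0.1121]
tool_rot: [0.052, 0.953, -0.016, 0.297]
force: [-7.9, 0.4, 9.6]
width: 0.0247
grip_force: 27.1
```

```bash
python3 st.py; python3 - <<'E'
from h import *
print(np.linalg.norm(arm.state()['tool_pos']-[.6432,.1112,.1121]))
snap('top','top7'); im=load('top7')[0]
for v in (219,222,225): print(v,im[v,272:312].mean(1).astype(int).tolist(), (im[v,272:312,0].astype(int)-im[v,272:312,1]).tolist())
E
```

```text
t 21.4 p [ 6.305e-01 -3.000e-04  1.121e-01] x [-0.818  0.089 -0.568] z [ 0.564 -0.062 -0.823] q [ 0.04   0.25  -0.543  0.18  -0.084  0.123] F [-7.9  0.4  9.6] w 0.0247 g 27.1
0.11217870503418413
219 [88, 87, 85, 87, 88, 93, 123, 136, 123, 122, 156, 160, 126, 104, 102, 97, 113, 134, 145, 147, 147, 147, 147, 148, 147, 147, 147, 146, 141, 129, 110, 103, 110, 105, 89, 87, 90, 91, 92, 91] [3, 3, 2, 3, 3, -4, -15, -13, 12, 32, 12, 2, 5, 19, 19, 15, 13, 14, 16, 15, 15, 16, 15, 15, 15, 16, 15, 15, 15, 15, 14, 13, 17, 23, 22, 2, -9, -10, -11, -11]
222 [89, 93, 97, 97, 93, 105, 131, 137, 120, 127, 157, 151, 121, 119, 111, 124, 141, 147, 147, 148, 148, 147, 148, 148, 148, 148, 147, 148, 148, 146, 135, 112, 106, 119, 99, 81, 86, 91, 91, 91] [4, 3, 3, 4, 2, -6, -15, -7, 30, 32, 9, 3, 10, 16, 14, 14, 15, 15, 15, 16, 15, 16, 16, 15, 16, 15, 15, 16, 15, 15, 14, 14, 14, 17, 25, 18, -1, -9, -10, -11]
225 [94, 96, 98, 98, 103, 123, 139, 138, 128, 148, 159, 131, 94, 93, 115, 133, 143, 147, 147, 147, 148, 147, 147, 147, 148, 147, 147, 147, 147, 145, 135, 114, 109, 103, 85, 81, 88, 90, 92, 92] [2, 3, 3, 3, -2, -14, -18, -9, 22, 17, 5, 3, 21, 30, 20, 16, 16, 15, 15, 15, 15, 15, 15, 15, 15, 15, 15, 15, 15, 15, 15, 14, 17, 26, 31, 15, -4, -10, -11, -10]
```

Slid 112.2 mm, the tumbler has not moved, and there is no side load. Now I let go.

Request:
send_rows(
  targets=[
    {"tx":0,"ty":0,"tz":0,"twist":0,"gripper":0.33},
    {"tx":0,"ty":0,"tz":0,"twist":0,"gripper":0.4},
    {"tx":0,"ty":0,"tz":0,"twist":0,"gripper":0.5},
    {"tx":0,"ty":0,"tz":0,"twist":0,"gripper":0.65},
    {"tx":0,"ty":0,"tz":0,"twist":0,"gripper":0.85},
    {"tx":0,"ty":0,"tz":0,"twist":0,"gripper":1},
    {"tx":0,"ty":0,"tz":0,"twist":0,"gripper":1},
    {"tx":0,"ty":0,"tz":0,"twist":0,"gripper":1},
  ],
)

```text
t: 22.25
tool_pos: [0.6313, 0.0, 0.1117]
tool_rot: [0.051, 0.953, -0.016, 0.297]
force: [-0.4, 1.0, -0.6]
width: 0.0852
grip_force: 0.0
```

Request:
send_rows(
  targets=[
    {"tx":0,"ty":0,"tz":-10,"twist":0,"gripper":1},
    {"tx":0,"ty":0,"tz":-20,"twist":0,"gripper":1},
    {"tx":0,"ty":0,"tz":-35,"twist":0,"gripper":1},
    {"tx":0,"ty":0,"tz":-40,"twist":0,"gripper":1},
    {"tx":0,"ty":0,"tz":-40,"twist":0,"gripper":1},
    {"tx":0,"ty":0,"tz":-40,"twist":0,"gripper":1},
    {"tx":0,"ty":0,"tz":-40,"twist":0,"gripper":1},
    {"tx":0,"ty":0,"tz":-26,"twist":0,"gripper":1},
  ],
)

```text
t: 23.05
tool_pos: [0.4884, 0.0156, 0.3221]
tool_rot: [0.051, 0.953, -0.016, 0.299]
force: [0.8, -0.9, 0.1]
width: 0.0855
grip_force: 0.0
```

```bash
python3 st.py; python3 - <<'E'
from h import *
snap('wrist','w8'); snap('top','top8'); snap('side','side8')
G=np.array([.6305,-.0003,.1121])-.019*np.array([.564,-.062,-.823]); y=np.array([.1097,.994,0]); up=np.array([-.564,.062,.823])
for k in(-.013,0,.013,.031): print(k,proj('w8',G+k*y).round(1),proj('w8',G+k*y+.026*up).round(1))
g=load('w8')[0].mean(2).astype(int)
for v in range(160,194,3): print(v,' '.join(f'{a:3d}' for a in g[v,256:322]))
im=load('top8')[0]
for v in (222,): print(v,im[v,272:312].mean(1).astype(int).tolist())
E
```

```text
t 23.05 p [0.4884 0.0156 0.3221] x [-0.816  0.089 -0.572] z [ 0.569 -0.061 -0.82 ] q [ 0.107 -0.258 -0.44   0.791 -0.121  0.178] F [ 0.8 -0.9  0.1] w 0.0855 g 0.0
-0.013 [268.8 178.3] [268.1 182.4]
0 [279.5 178.3] [279.6 182.4]
0.013 [290.3 178.3] [291.1 182.4]
0.031 [305.3 178.3] [307.1 182.4]
160 122 122 122 123 123 123 122 119 118 122 124 126 125 125 125 125 125 124 124 126 125 125 127 125 125 124 124 124 123 127 132 139 144 147 150 150 149 149 149 147 147 146 147 147 146 137 122 110 106 110 116 118 117 110 105 103 107 107  99  86  76  71  72  76  85  95
163 127 126 127 127 127 127 123 121 123 128 131 131 131 130 127 120 114 109 110 115 122 129 131 132 132 132 131 128 121 114 107 110 124 138 155 174 187 193 193 194 194 196 199 202 192 168 130 103  97 103 109 112 109 103  97  97  98  95  87  76  69  70  70  73  84  96
166 119 119 121 122 120 118 118 114 111 113 114 114 113 110 101  89  84  81  81  84  95 107 114 112 106  99  94  85  68  58  56  55  53  55  56  57  62  68  76  85  96 102 107 110 103  91  77  71  71  70  70  70  71  71  69  71  70  70  70  71  70  70  71  75  84  99

[... 1910 characters left out ...]
9 189 190 189 185 172 159 165 179 187 190 188 179 175 183 189 190 190 189 188 189 190 189 189 189 189 189 189 190 189 189 189 189 189 189 189 186 178 161 136 110  88  76  78  85 104 133 163 181 187 189 189 188 188 188 188 188 189 189
193 189 189 189 188 190 190 189 190 190 189 189 189 186 182 179 179 180 183 185 186 187 189 189 190 189 188 190 189 190 189 189 189 190 190 188 188 189 189 189 189 189 188 189 189 189 190 188 187 185 184 184 186 186 187 189 189 188 188 189 189 189 189 190 188 189 189
222 [144, 143, 143, 143, 144, 143, 143, 138, 122, 133, 156, 144, 115, 117, 110, 124, 140, 146, 147, 147, 147, 146, 146, 147, 147, 147, 146, 147, 147, 145, 135, 112, 107, 119, 99, 82, 86, 90, 91, 91]
```

The lever has sprung back to its full let-go span (about 44.6 mm, the same as at the start), so the pawl is in a notch. The tumbler hasn't moved and the arm is clear.

```bash
python3 -c "
from station import arm
print(arm.finish_job())"
```

```text
the job is handed in; nothing more can be done
None
```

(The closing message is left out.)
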